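# Trap a detent plunger under its keeper plate

### The job

Refit the keeper plate of the detent housing: lower it over the heads of the two shoulder screws with the grip tab up, press the spring plunger down with it, and slide it under the heads, away from the housing's end with the hex plug, until the screws reach the ends of its slots; where they are clamped differs each time, so feel for it. Then let it rise on its spring so that the heads sit in its counterbores and lock it. Never press or push hard, keep the gripper off the housing, and leave everything else where it lies.

Things in the scene. Friction and masses are not known exactly. Their poses are not given: they have to be found in the camera images.
- housing_face (a point): Detent housing: grey casting, 112 x 156 mm, bolted to the bench (fixed; flange bolts low at its +-y sides; black hex plug and brass nipple on its -x end). This point: on its flat machined steel top face, 44 mm above the bench, at the middle of the pocket of the detent cartridge, 8 mm to -x of the face's centre. z up, x the way the keeper slides home.
- housing: The same housing; origin 44 mm below that point, same axes. Its cartridge is clamped at an x that differs each time, -8 to +8 mm from that point, not in the readings. It carries two shoulder screws at y = +30 and -30 mm (7 mm shank; 16 mm dark head, underside 12 mm, top 17 mm above the face) and, 4 mm to +x of their line, the 19 mm plunger, 15 mm proud.
- keeper_tab (a point): Keeper plate, loose, grey steel, lying flat, grip tab up: 74 (x, -39 to +35) x 90 (y) x 10 mm, 0.17 to 0.28 kg. This point: middle of the tab, 25 mm above the plate's underside. The tab is 14 mm thick (x), 36 mm long (y), and rises 30 mm above the plate's upper face. The plate goes on with its x along the housing's x.
- keeper: The same plate; origin on its underside, below the tab. With the tab at x = -10 mm of the face point the heads pass its entry holes wherever they are clamped. Held flat on the face it then slides 25 to 41 mm along +x until the shanks stop in the slot ends: home is there, or up to 1.5 mm short. Let go, the plunger lifts it 6 mm: the heads seat in the counterbores.
- keeper_entry (a point): Centre of the oblong entry hole, 37 (x) x 21 mm, of the keyhole at y = +30 mm (x = +9.75 mm of the plate), at the underside; the other keyhole is its mirror image at y = -30 mm. A 10 mm wide slot runs from it to x = -26.75 mm. Held flat on the face, the plate passes under the heads with 2 mm to spare.
- keeper_bore (a point): Where the screw's axis stands when home (plate x = -23.25, y = +30 mm), on the floor of the 18 mm counterbore round the slot's end: 4 mm deep from above, 6 mm of plate below. Between entry and counterbore a full-thickness bridge 5 mm wide passes under the head.
- plunger (a joint): How far the plunger is pushed in: 0 m standing 15 mm proud, 0.015 m flush with the face. The spring needs about 8 N at first and 16 N when flush.
- arrow_magnet: red arrow-shaped welding magnet, 75x100x16 mm, lies flat; leave alone (origin at its underside)
- driver_red: screwdriver with red handle, 210 mm long, 27 mm thick; leave alone (origin at its underside)
- yellow_cap: yellow plastic cap used as a parts cup, 66 mm across, 46 mm high; leave alone (origin at its underside)
- hex_bolt_1: M10 hex bolt lying down, 50 mm long; leave alone (origin at its underside)
- hex_bolt_2: second M10 hex bolt lying down, 50 mm long; leave alone (origin at its underside)
- tape_measure: orange tape measure, 37x85x60 mm; leave alone (origin at its underside)
- pliers_red: combination pliers with red handles, 185 mm long, 14 mm high; leave alone (origin at its underside)
Not all that is in view belongs to the job. There is more than one size of the keeper; the job needs the larger. Of the things that look like the housing, the larger one is meant.

How it is judged:
On the way:
1. the keeper has been pressed down over both screw heads with the plunger pushed in by it (y of keeper_tab in the frame of housing_face between -0.004 and 0.004 m and z of keeper_tab in the frame of housing_face below 0.0275 m and value of joint plunger above 0.012 m), for 0.1 s.
At the end, for the whole second after the job is handed in: The keeper is locked on: tab 12 to 35 mm past the face point in the sliding direction, within 4 mm of the middle line, level (0.07 rad), square (0.1 rad), risen 3.5 to 8 mm off the face with the heads in the counterbores, holding the plunger 6 to 12.5 mm in, at rest (x of keeper_tab in the frame of housing_face between 0.012 and 0.035 m and y of keeper_tab in the frame of housing_face between -0.004 and 0.004 m and z of keeper_tab in the frame of housing_face between 0.0285 and 0.033 m and angle between keeper_tab's own z axis and vertical below 0.07 rad and angle between the x axis of keeper_tab and the x axis of housing_face, either way round below 0.1 rad and value of joint plunger between 0.006 and 0.0125 m and linear speed of keeper below 0.01 m/s); the robot touches nothing.
It fails at once if the keeper is pressed or pushed against the housing or its parts with more than 45 N (contact force between keeper and housing above 45 N).
It fails at once if the gripper or arm bears on the housing or its plunger with more than 8 N (contact force between any of the fingers, the arm and housing above 8 N).
It fails at once if a bystander is moved by more than 20 mm (distance of any of arrow_magnet, driver_red, yellow_cap, hex_bolt_1, hex_bolt_2, tape_measure, pliers_red from where it was at the start of the episode above 0.02 m).
It also fails if it takes over 64 s, if anything falls off the work surface, if the arm or the gripper's body presses on something with over 40 N, if the wrist force passes 120 N, or if a joint passes its speed limit or range.

### The arm

A 6-joint arm with a two-finger parallel gripper is mounted at the origin on a cart in front of the work surface, level with it; the furniture and walls round the work are solid. World frame = base frame: x ahead of the robot, y to its left, z up, the work surface at z = 0. Lengths are in m, angles in rad, forces in N, time in s.
With the tool pointing down it reaches from about 0.25 to 0.775 m from the base axis. Payload 4 kg.
Tool frame: the origin (TCP) lies midway between the tips of the shut fingers; the grasp point (between the pads) lies 19 mm behind it (robot.pinch_z is the distance from the TCP to the grasp point, in m); x points along the fingers, y is the direction in which the jaws open and shut, and the axes are right-handed (so a half turn about x gives the same grasp; the last joint's range is limited). The gripper opens to 94 mm and grips with 3 to 60 N. Pads are 16 mm wide; open, the fingers measure 119 mm over their backs; the gripper's body (75 mm by 177 mm) begins 78 mm behind the grasp point.
Start: joints at [1.225, 0.087, 1.371, -0, 1.684, -0.103], TCP at [0.132, 0.534, 0.206] pointing down, gripper open.
Joint ranges: [-3.1, 3.1], [-0.76, 2.03], [0.27, 2.55], [-1.08, 4.22], [0.17, 2.65], [-2.57, 2.57]. Speed limits (rad/s): [2.79, 2.79, 3.14, 3.14, 3.14, 3.14].

### API

Orientations are given as [roll, pitch, yaw] about the fixed x, y, z axes, in that order (R = Rz(yaw) Ry(pitch) Rx(roll)).
In Python, from bench import robot, imaging gives the robot as it stands. The module is installed in compiled form; this text tells all that it offers.
- The arm moves only by the tool drive_tool, never from a script. Its argument "commands" is a list that holds one entry, the list of rows, each a list of 4 numbers: the shift along the tool's x, y, z as a fraction of full scale, then the turn about the tool's x as a fraction of full scale. A call has 1 to 20 rows; each row shifts and turns the commanded pose from where the row before left it, along the tool's axes as they then stand; what a row does not reach is not made up. Full scale, the value 1, is 0.25 m for a shift and 360 degrees for a turn. A row lasts 1/10 s, in which the tool goes at most 50 mm and 8.59 degrees, less where a joint would pass 70% of its speed; a pose out of reach is approached as far as the arm can. A call with a number of a shift or a turn outside -1 to 1 is refused whole. A call with a gripper value outside its range is refused whole. "grip" is the opening, from 0 (shut) to 1 (fully open), set as the call begins (left out, the last holds). The fingers move at their own pace and stop on an object; the grip force is fixed at half the most. Time passes only in rows, so rows that do not move let the fingers close. It gives the time, the measured TCP pose, the force and the opening at its end, in the units of the state.
- robot.get_obs(): the state, without advancing time (a new reading comes with each control period).
- imaging.snapshot(name): name is "side" or "top"; returns a dict with "pixels" (480x640x3 uint8, red, green, blue), "z_map" (480x640 float32, m along the optical axis (not along the pixel's ray), 0 where there is no reading), "mtx" (3x3 intrinsics, pixels), "extrinsics" (4x4, takes a point from world to camera coordinates). Camera axes: x right, y up, looking along -z (the intrinsics and any distortion apply to the point x, -y, -z); pixel columns grow to the right and rows downward; lengths in m; the calibration is good to about 2 mm. A picture is of the moment at which its call begins.
- robot.close_job(): hands the job in, once; it reports no verdict.
The state is a dict: "time": time; "joint_positions": joint angles; "qvel": joint speeds; "joint_torque": joint torques, N m; "tool_pos": TCP position; "ee_rot": TCP orientation; "wrist_force": force on the tool from outside, world axes, zero at the start; "wrist_torque": the same for the moment, N m; "width": finger opening in m.
Only numpy, scipy, OpenCV 4.12 (cv2) and the standard library are available. Lean on these libraries where they do the work, as an engineer would, in place of code of your own. Each camera call takes 0.05 s, during which the arm holds its last target.

## Working session

There is one attempt and no reset: what is moved stays moved. The work goes in short steps, Python scripts to look and compute and a tool call to move; the robot and the scene stay as the last step left them, time stands still between calls to the robot, and variables do not carry over. Pictures are saved under pics/ and viewed, and the job is handed in when it is done.

Besides the shell and the picture viewer there is one more tool, called as name(argument=value, ...) on one line, values as JSON. drive_tool: Moves the arm, as the interface text tells. Shift numbers are shares of 0.25 m and turn numbers shares of 360 degrees, none past 1 either way. Its arguments: {"type":"object","properties":{"commands":{"type":"array","items":{"type":"array","items":{"type":"array","items":{"type":"number","minimum":-1,"maximum":1}}}},"grip":{"type":"number"}},"required":["commands"]}

```bash
mkdir -p pics; cat > h.py <<'E'
from bench import robot, imaging
import numpy as np, cv2, sys
def snap(n):
    d=imaging.snapshot(n); np.savez(f'{n}.npz',**{k:np.array(v) for k,v in d.items()}); return d
def load(n): return dict(np.load(f'{n}.npz'))
def px2w(d,u,v,z):
    K=d['mtx'];E=d['extrinsics'];r=np.array([(u-K[0,2])/K[0,0],-(v-K[1,2])/K[1,1],-1.])
    R=E[:3,:3];t=E[:3,3];o=-R.T@t;dr=R.T@r
    return o+dr*(z-o[2])/dr[2]
def cloud(d):
    K=d['mtx'];E=d['extrinsics'];Z=d['z_map'];v,u=np.mgrid[:480,:640]
    p=np.stack([(u-K[0,2])/K[0,0]*Z,-(v-K[1,2])/K[1,1]*Z,-Z],-1)
    return (p-E[:3,3])@E[:3,:3]
def w2px(d,p):
    c=d['extrinsics'][:3,:3]@np.array(p)+d['extrinsics'][:3,3];K=d['mtx']
    return K[0,0]*c[0]/-c[2]+K[0,2],K[1,1]*-c[1]/-c[2]+K[1,2]
E
python3 - <<'E'
from h import *
print(robot.get_obs())
for n in('top','side'):
    d=snap(n); cv2.imwrite(f'pics/{n}0.png',d['pixels'][:,:,::-1]); print(d.keys(),d['mtx'],d['extrinsics'])
E
```

```text
{'time': 0.0, 'joint_positions': array([ 1.22488173e+00,  8.79720443e-02,  1.37219135e+00, -8.94782135e-07,
        1.68360702e+00, -1.03075719e-01]), 'qvel': array([ 3.68680125e-04,  1.29290060e-03, -7.36493668e-04,  1.67495807e-03,
        6.50796590e-05,  6.25972128e-04]), 'joint_torque': array([-5.49166198e-04, -3.40174735e+01, -3.02430189e+01,  7.18046282e-02,
        3.27989913e-02, -1.62470956e-04]), 'tool_pos': array([0.1320638 , 0.53336358, 0.20432678]), 'ee_rot': array([-1.67346368,  1.56861856, -1.91630266]), 'wrist_force': array([-0.28650229, -1.03647815, -0.16320714]), 'wrist_torque': array([ 0.01341565, -0.01477378,  0.00757462]), 'width': 0.09427400436866862}
dict_keys(['pixels', 'z_map', 'mtx', 'extrinsics']) [[586.06149935   0.         314.50690765]
 [  0.         586.06149935 231.52851704]
 [  0.           0.           1.        ]] [[-2.70300220e-02 -9.99626814e-01 -3.95109436e-03  2.33066491e-02]
 [ 9.96074831e-01 -2.72668249e-02  8.42107536e-02 -6.04943801e-01]
 [-8.42870611e-02 -1.65936713e-03  9.96440133e-01 -1.67012335e+00]
 [ 0.00000000e+00  0.00000000e+00  0.00000000e+00  1.00000000e+00]]
dict_keys(['pixels', 'z_map', 'mtx', 'extrinsics']) [[473.63945693   0.         324.00636208]
 [  0.         473.63945693 242.11314408]
 [  0.           0.           1.        ]] [[-0.92010229 -0.39075148  0.02692693  0.55719757]
 [ 0.16096671 -0.31456309  0.93548906 -0.16368184]
 [-0.35707352  0.86507996  0.3523282  -1.33050037]
 [ 0.          0.          0.          1.        ]]
```

View pics/top0.png

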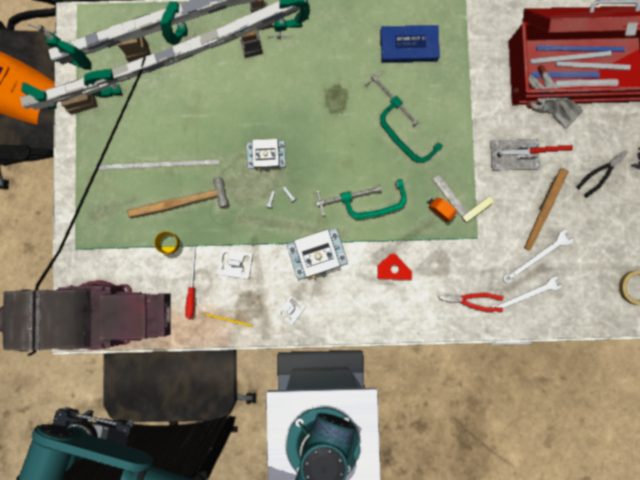

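View pics/side0.png

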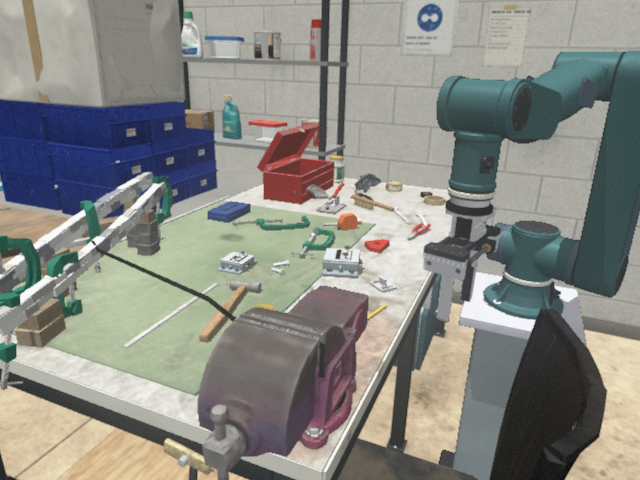

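```bash
python3 - <<'E'
from h import *
d=load('top');im=d['pixels'][:,:,::-1]
c=im[215:335,205:365];cv2.imwrite('pics/c0.png',cv2.resize(c,None,fx=5,fy=5,interpolation=cv2.INTER_CUBIC))
P=cloud(d)
for u,v in[(318,250),(236,263),(291,309),(300,270),(225,275),(208,245)]: print(u,v,P[v,u].round(4))
s=load('side');im=s['pixels'][:,:,::-1]
c=im[235:305,310:410];cv2.imwrite('pics/c1.png',cv2.resize(c,None,fx=8,fy=8,interpolation=cv2.INTER_CUBIC))
# height map crops
z=P[215:335,205:365,2]; a=np.clip(z/0.08,0,1)*255
cv2.imwrite('pics/hz.png',cv2.resize(a.astype(np.uint8),None,fx=5,fy=5,interpolation=cv2.INTER_NEAREST))
E
```

```text
318 250 [ 0.5506 -0.0017  0.0446]
236 263 [0.5198 0.2322 0.0491]
291 309 [0.3854 0.0795 0.0392]
300 270 [0.4954 0.0516 0.0261]
225 275 [ 0.4874  0.2727 -0.0065]
208 245 [0.5762 0.3198 0.0028]
```

View pics/c0.png

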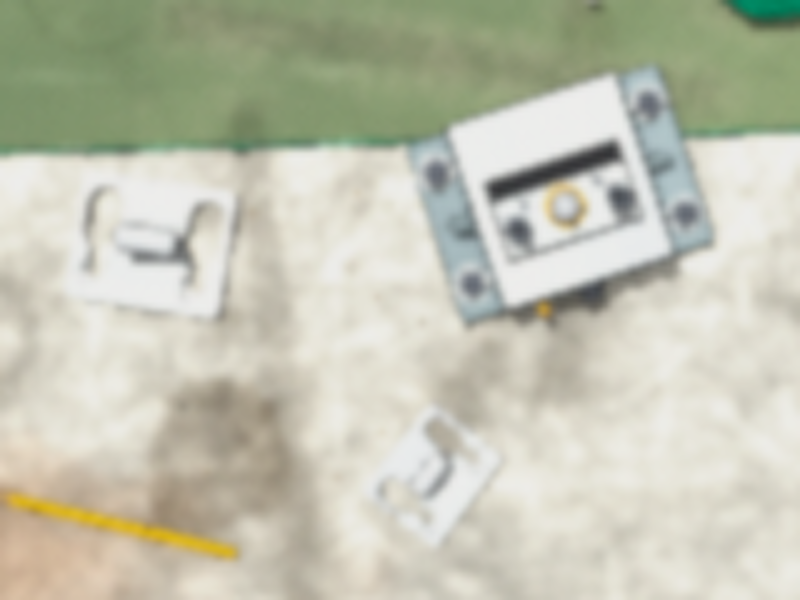

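View pics/hz.png

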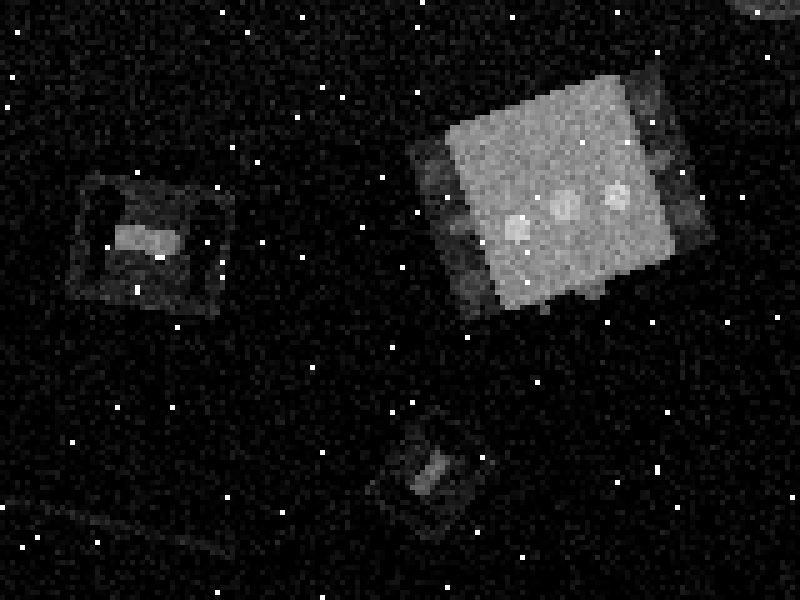

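View pics/c1.png

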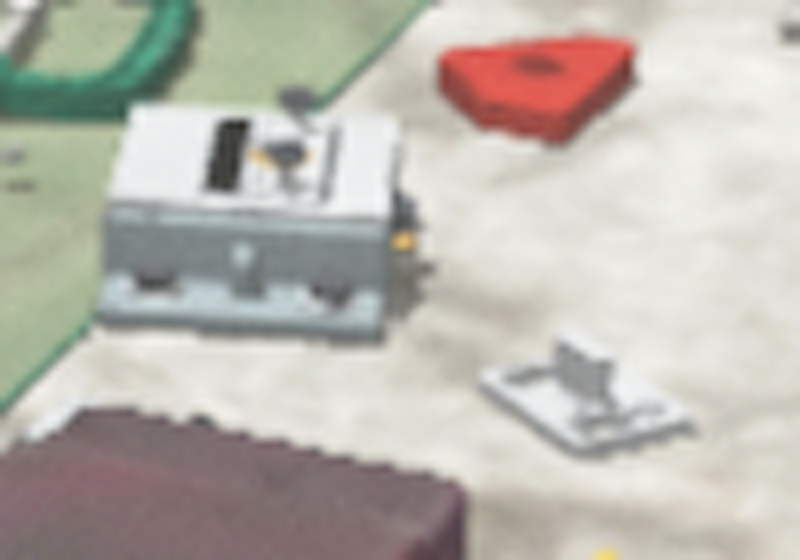

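```bash
cat > m.py <<'E'
from h import *
def rect(d,mask,z,name):
    cs,_=cv2.findContours(mask.astype(np.uint8),cv2.RETR_EXTERNAL,cv2.CHAIN_APPROX_NONE)
    c=max(cs,key=cv2.contourArea)[:,0,:]
    w=np.array([px2w(d,u,v,z)[:2] for u,v in c])
    r=cv2.minAreaRect((w*1000).astype(np.float32)); print(name,len(c),'ctr',np.round(r[0],1),'size',np.round(r[1],1),'ang',round(r[2],1)); return w,r
E
python3 - <<'E'
from m import *
d=load('top');P=cloud(d);Z=cv2.medianBlur(P[:,:,2].astype(np.float32),3)
box=lambda u0,u1,v0,v1:(lambda m:(m.__setitem__((slice(v0,v1),slice(u0,u1)),True),m)[1])(np.zeros((480,640),bool))
hb=box(285,352,225,282); kb=box(215,258,245,285)
m=hb&(Z>.037)&(Z<.07); rect(d,m,.044,'face depth')
g=d['pixels'].astype(int);hs=cv2.cvtColor(d['pixels'],cv2.COLOR_RGB2HSV)
print('face z',np.median(P[m][:,2]), 'bench z',np.median(P[295:330,235:270,2]))
# tab
m=kb&(Z>.025); rect(d,m,.040,'tab'); print('tab z',np.median(P[m][:,2]),m.sum())
m=kb&(Z>.004); rect(d,m,.010,'plate'); print(np.median(P[kb&(Z>.004)&(Z<.02)][:,2]))
# print grayscale of keeper
np.set_printoptions(linewidth=250)
print(cv2.cvtColor(d['pixels'],cv2.COLOR_RGB2GRAY)[244:284,214:258])
E
```

```text
face depth 133 ctr [542.8   2.9] size [110.2 103.6] ang 16.7
face z 0.04466146330401375 bench z 0.0001966184617637494
tab 28 ctr [520.5 239.4] size [35.3 15.5] ang 79.0
tab z 0.03954704693057621 63
plate 112 ctr [519.4 242.6] size [96.7 79.1] ang 83.0
0.009933310889035585
[[133 134 134 ... 125 129 133]
 [159 157 156 ... 156 164 169]
 [205 201 201 ... 179 184 188]
 ...
 [221 223 223 ... 198 189 183]
 [222 224 224 ... 198 191 185]
 [220 222 221 ... 199 194 191]]
```

```bash
python3 - <<'E'
from m import *
d=load('top');im=d['pixels']
g=cv2.cvtColor(im,cv2.COLOR_RGB2GRAY)
for n,(u0,v0,w,h) in dict(k=(214,242,46,46),f=(296,228,46,52)).items():
    c=g[v0:v0+h,u0:u0+w].astype(float); lo,hi=(110,245); c=np.clip((c-lo)/(hi-lo),0,1)*255
    cv2.imwrite(f'pics/{n}g.png',cv2.resize(c.astype(np.uint8),None,fx=12,fy=12,interpolation=cv2.INTER_CUBIC))
# heads
P=cloud(d);Z=P[:,:,2]
up=cv2.resize(g[225:282,285:352],None,fx=10,fy=10,interpolation=cv2.INTER_CUBIC)
for (cu,cv_) in [(308.3,261),(329.2,255)]:
    x=int((cu-285+.5)*10);y=int((cv_-225+.5)*10)
    R=42;s=up[y-R:y+R,x-R:x+R];m=(s<150)
    yy,xx=np.nonzero(m);w=150-s[m].astype(float)
    a=(x-R+(xx*w).sum()/w.sum())/10+285-.5;b=(y-R+(yy*w).sum()/w.sum())/10+225-.5
    print(a,b,px2w(d,a,b,.061).round(4),px2w(d,a,b,.059).round(4),s.min(),m.sum()/100)
E
```

```text
308.2854040600451 260.80287469860775 [0.52   0.0266 0.061 ] [0.5201 0.0266 0.059 ] 82 20.15
328.88012423827297 254.4660281543767 [ 0.5363 -0.032   0.061 ] [ 0.5364 -0.0321  0.059 ] 79 26.14
```

View pics/kg.png

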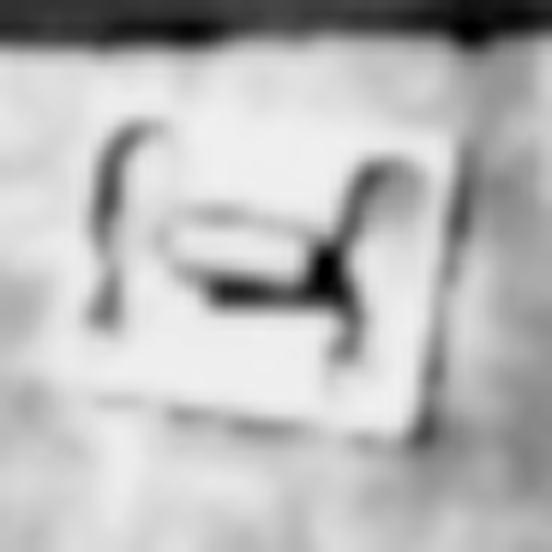

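View pics/fg.png

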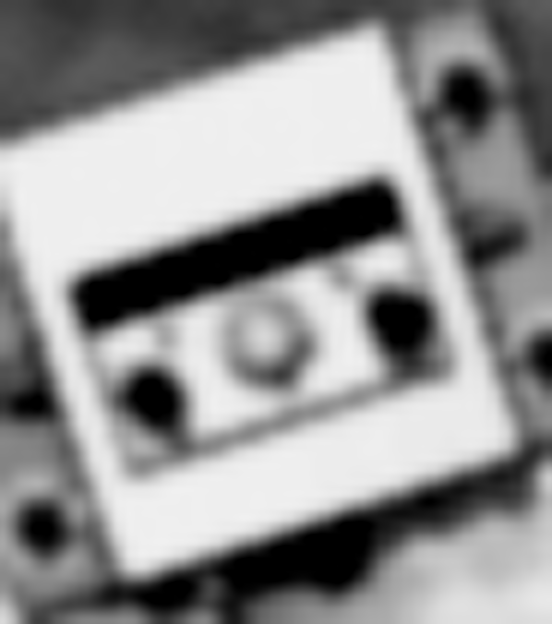

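```bash
python3 - <<'E'
from m import *
d=load('top');P=cloud(d)
m=np.zeros((480,640),bool);m[285:355,0:175]=1
m&=(P[:,:,2]>.03)&(d['z_map']>0)
print(np.percentile(P[m],[2,50,98],axis=0).round(3))
for u,v in[(160,243),(190,300)]: print(px2w(d,u,v,.02).round(3))
from scipy.spatial.transform import Rotation as R
print(R.from_euler('xyz',robot.get_obs()['ee_rot']).as_matrix().round(3))
E
```

```text
[[0.308 0.416 0.084]
 [0.384 0.627 0.161]
 [0.461 0.821 0.216]]
[0.585 0.456 0.02 ]
[0.418 0.37  0.02 ]
[[-0.001  0.24   0.971]
 [-0.002  0.971 -0.24 ]
 [-1.    -0.002 -0.   ]]
```

drive_tool(commands=[[[-0.024,-0.083,0.049,0],[-0.024,-0.083,0.049,0],[-0.024,-0.083,0.049,0],[-0.024,-0.083,0.049,0],[-0.024,-0.083,0.049,0],[-0.024,-0.083,0.049,0],[-0.024,-0.083,0.049,0],[-0.024,-0.083,0.049,0],[-0.024,-0.083,0.049,0],[-0.024,-0.083,0.049,0],[0,0,0,0.0236],[0,0,0,0.0236],[0,0,0,0.0236],[0,0,0,0.0236],[0,0,0,0.0236],[0,0,0,0.0236],[0,0,0,0.0236],[0,0,0,0.0236],[0,0,0,0.0236],[0,0,0,0.0236]]], grip=0.6)

```text
time: 2.1
tool_pos: [0.2011, 0.3028, 0.265]
ee_rot: [-0.579, 1.57, -2.311]
wrist_force: [0.2, -0.6, 0.2]
width: 0.0565
```

drive_tool(commands=[[[0,0.1302,0.0046,0],[0,0.1302,0.0046,0],[0,0.1302,0.0046,0],[0,0.1302,0.0046,0],[0,0.1302,0.0046,0],[0,0.1302,0.0046,0],[0,0.1302,0.0046,0],[0,0.1302,0.0046,0],[0,0.1302,0.0046,0],[0,0.1302,0.0046,0],[0.14,0,0,0],[0.14,0,0,0],[0.14,0,0,0],[0.14,0,0,0],[0.14,0,0,0],[0,0,0,0]]])

```text
time: 3.7
tool_pos: [0.5166, 0.2398, 0.0836]
ee_rot: [-1.079, 1.557, -2.805]
wrist_force: [-1.1, -0.5, -0.9]
width: 0.0565
```

```bash
python3 - <<'E'
from m import *
for n in('top','side'):
    d=snap(n); im=d['pixels'][:,:,::-1]
    p=w2px(d,[.52,.239,.03]); print(n,p); u,v=map(int,p)
    c=im[max(0,v-40):v+40,max(0,u-50):u+50]
    cv2.imwrite(f'pics/{n}1.png',cv2.resize(c,None,fx=8,fy=8,interpolation=cv2.INTER_CUBIC))
print(robot.get_obs()['tool_pos'])
E
```

```text
top (np.float64(234.56168123883896), np.float64(263.18095683831905))
side (np.float64(318.96042105347294), np.float64(288.4595406185017))
[0.52067815 0.24134778 0.09017297]
```

View pics/side1.png

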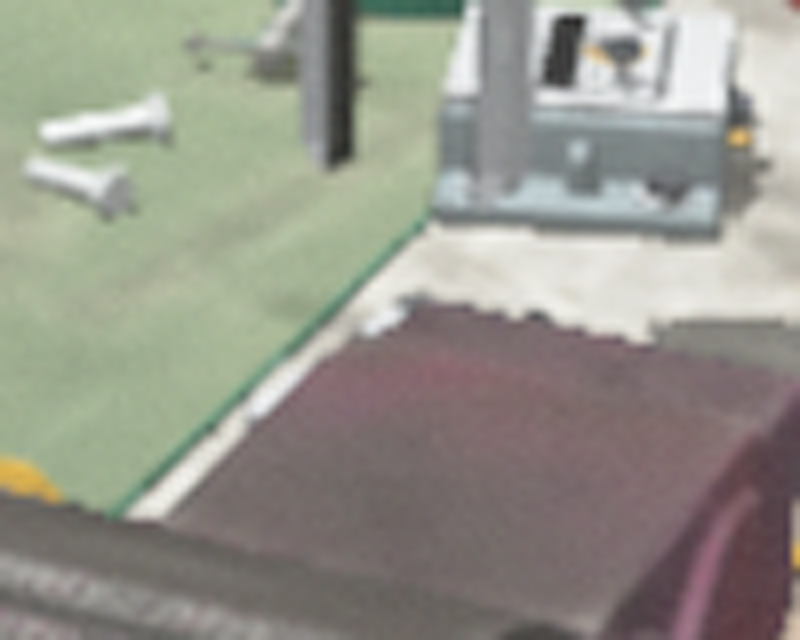

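View pics/top1.png

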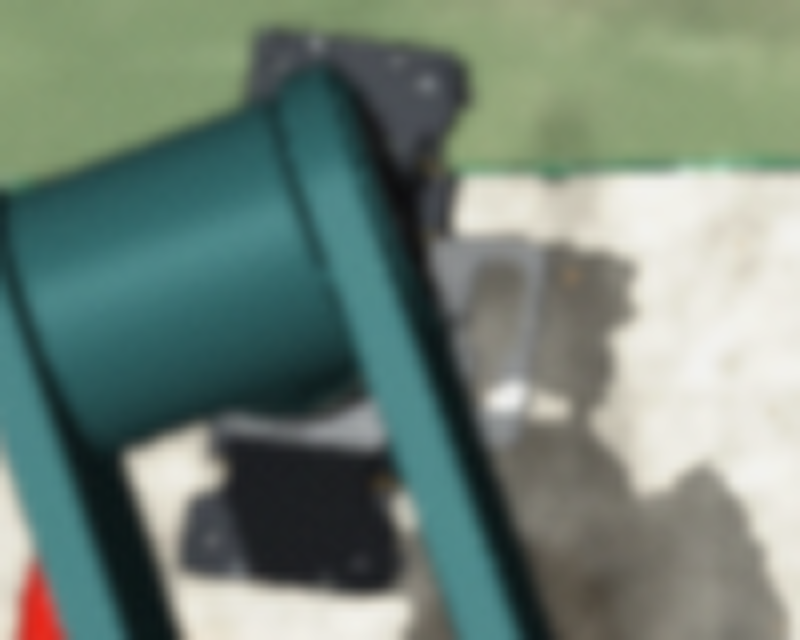

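drive_tool(commands=[[[0.06,0,0.008,0],[0.06,0,0,0],[0.06,0,0,0],[0.06,0,0,0],[0.06,0,0,0],[0,0,0,0],[0,0,0,0],[0,0,0,0]]])

```text
time: 4.6
tool_pos: [0.5214, 0.2397, 0.0162]
ee_rot: [2.096, 1.569, 0.371]
wrist_force: [0.3, 0.5, -0.0]
width: 0.0559
```

drive_tool(commands=[[[0,0,0,0],[0,0,0,0],[0,0,0,0],[0,0,0,0],[0,0,0,0],[0,0,0,0],[0,0,0,0],[0,0,0,0],[0,0,0,0],[0,0,0,0]]], grip=0)

```text
time: 5.6
tool_pos: [0.5209, 0.2395, 0.0155]
ee_rot: [2.039, 1.571, 0.314]
wrist_force: [0.4, -0.3, -0.5]
width: 0.0137
```

drive_tool(commands=[[[-0.06,0,0,0],[-0.09,0,0,0],[-0.09,0,0,0],[-0.09,0,0,0],[-0.09,0,0,0],[0,0.0209,0.1194,0],[0,0.0209,0.1194,0],[0,0.0209,0.1194,0],[0,0.0209,0.1194,0],[0,0.0209,0.1194,0],[0,0.0209,0.1194,0],[0,0.0209,0.1194,0],[0,0.0209,0.1194,0],[0,0,0,-0.0174],[0,0,0,-0.0174],[0,0,0,-0.0174],[0,0,0,-0.0174],[0,0,0,0],[0,0,0,0],[0,0,0,0]]])

```text
time: 7.6
tool_pos: [0.5252, -0.0028, 0.1207]
ee_rot: [2.665, 1.571, 1.375]
wrist_force: [-0.0, 0.6, -1.3]
width: 0.0138
```

```bash
python3 - <<'E'
from m import *
for n in('top','side'):
    d=snap(n); im=d['pixels'][:,:,::-1]
    p=w2px(d,[.525,-.003,.09]); print(n,p); u,v=map(int,p)
    c=im[max(0,v-40):v+40,max(0,u-50):u+50]
    cv2.imwrite(f'pics/{n}2.png',cv2.resize(c,None,fx=8,fy=8,interpolation=cv2.INTER_CUBIC))
print(robot.get_obs())
E
```

```text
top (np.float64(318.7487007013491), np.float64(258.3459539060055))
side (np.float64(348.7372127538595), np.float64(240.21604344499147))
{'time': 7.7, 'joint_positions': array([-1.13451135e-01,  6.46927384e-02,  1.56400053e+00,  1.30017095e-04,
        1.51289690e+00, -3.95095012e-01]), 'qvel': array([ 0.00186144,  0.00176474,  0.00189056,  0.00163312, -0.00133535,
       -0.00565551]), 'joint_torque': array([-5.51746023e-03, -3.31932771e+01, -3.03358233e+01,  6.36796583e-02,
        5.30718465e-02,  8.55401508e-03]), 'tool_pos': array([ 0.52521914, -0.00283166,  0.12057377]), 'ee_rot': array([2.72735612, 1.5706665 , 1.43819614]), 'wrist_force': array([ 0.01894335, -0.51290398, -1.41639385]), 'wrist_torque': array([-0.07062572,  0.05061676,  0.07124287]), 'width': 0.013767303383492802}
```

View pics/side2.png

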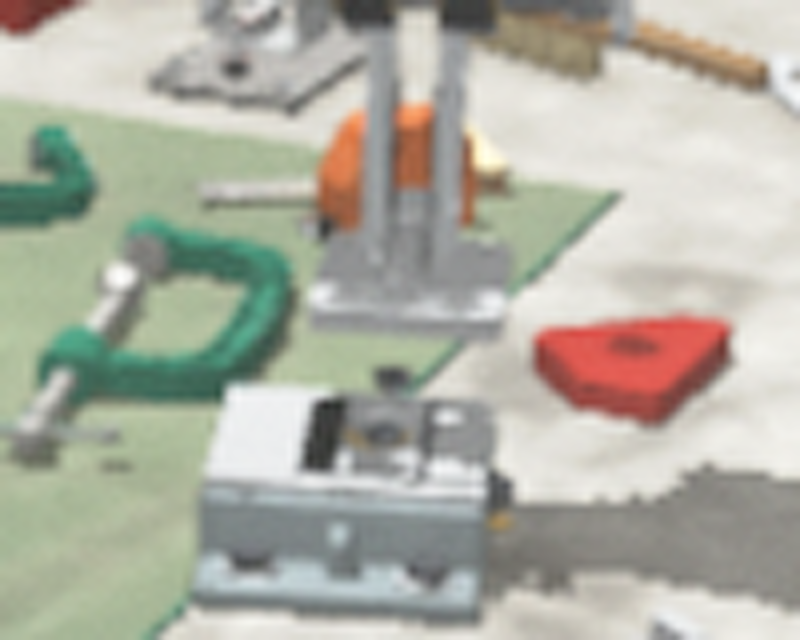

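View pics/top2.png

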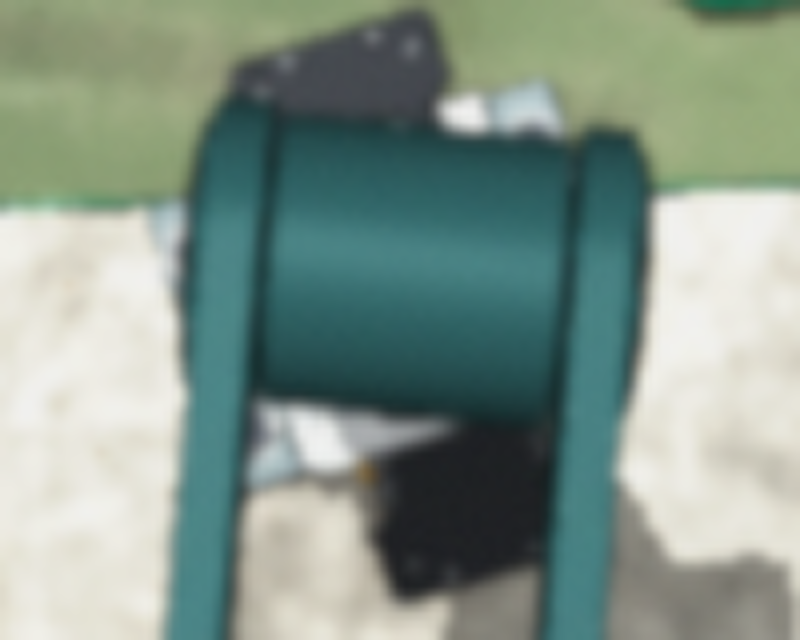

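```bash
python3 - <<'E'
from m import *
d=load('side');P=cloud(d)
a=np.radians(16.2);F=np.array([.5353,-.0001])
Q=P.copy();dx=P[:,:,0]-F[0];dy=P[:,:,1]-F[1]
Q[:,:,0]=dx*np.cos(a)+dy*np.sin(a);Q[:,:,1]=-dx*np.sin(a)+dy*np.cos(a)
np.set_printoptions(linewidth=200,suppress=True)
b=np.zeros((480,640),bool);b[195:285,300:400]=1
q=Q*1000
def sel(lo,hi): return b&np.all((q>lo)&(q<hi),axis=2)
# front side face of plate
m=sel([-45,30,107],[20,60,114]);print('plate front face',m.sum(),np.median(q[m],0),q[m].std(0))
m=sel([-70,-60,106],[50,60,119]);print('plate',m.sum(),np.percentile(q[m],[2,50,98],axis=0).round(1))
m=sel([-30,-40,122],[10,30,142]);print('tab',m.sum(),np.percentile(q[m],[3,50,97],axis=0).round(1))
m=sel([-55,30,30],[60,70,42]);print('housing side',m.sum(),np.percentile(q[m],[3,50,97],axis=0).round(1))
m=sel([-70,-60,42],[70,60,47]);print('face',m.sum(),np.percentile(q[m],[2,50,98],axis=0).round(1))
m=sel([-20,-40,54],[10,-20,65]);print('head -y',m.sum(),np.median(q[m],0))
m=sel([-20,20,54],[10,40,65]);print('head +y',m.sum(),np.median(q[m],0))
c=cv2.resize(d['pixels'][225:275,320:385,::-1],None,fx=12,fy=12,interpolation=cv2.INTER_CUBIC);cv2.imwrite('pics/s2b.png',c)
for n,p in dict(keep_fbl=(-49,45,105),keep_fbr=(25,45,105),face_m=(-48,53,44),face_p=(64,53,44),h1=(-7.6,30,61),h2=(-7.6,-30,61)).items():
    x,y,z=np.array(p)/1000; w=[F[0]+x*np.cos(a)-y*np.sin(a),F[1]+x*np.sin(a)+y*np.cos(a),z]
    u,v=w2px(d,w);print(n,round(u,1),round(v,1),'crop',round((u-320+.5)*12),round((v-225+.5)*12))
E
```

```text
plate front face 53 [-18.82634553  47.57707744 110.56139938] [18.9595611   4.94443743  1.88499034]
plate 234 [[-48.9 -39.  106.2]
 [-16.9  21.3 111.5]
 [ 22.9  52.6 116.9]]
tab 82 [[-28.7  -2.8 122.5]
 [-11.7  13.  133.1]
 [  5.5  23.7 141.4]]
housing side 197 [[-44.4  31.4  30.6]
 [  7.5  50.9  37.7]
 [ 56.8  58.1  41.7]]
face 77 [[-42.5 -31.9  42. ]
 [  2.1  17.2  42.6]
 [ 60.2  53.8  46.2]]
head -y 11 [ -5.19247864 -25.68271642  56.88715425]
head +y 13 [-5.43665143 34.62276441 56.26590992]
keep_fbl 360.5 241.5 crop 492 204
keep_fbr 336.3 239.9 crop 201 185
face_m 359.0 261.0 crop 474 438
face_p 322.7 258.4 crop 39 407
h1 346.6 252.2 crop 326 332
h2 348.0 245.4 crop 342 250
```

View pics/s2b.png

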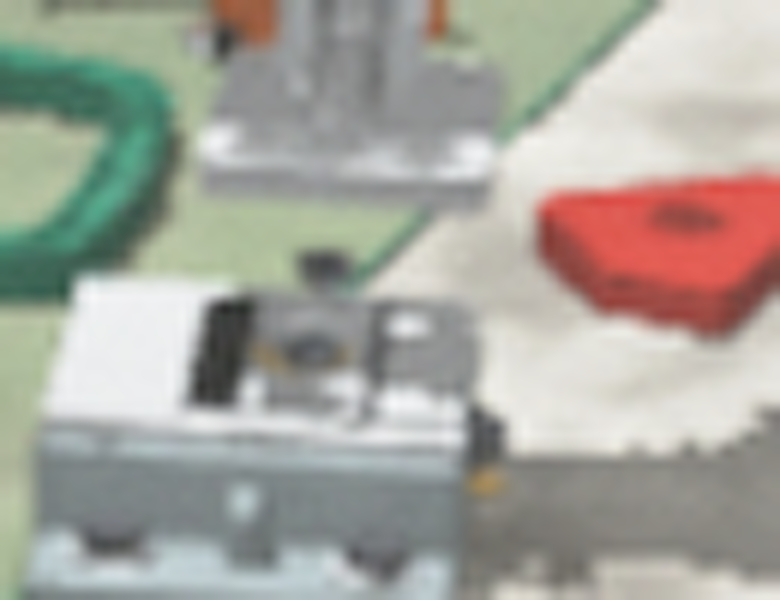

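drive_tool(commands=[[[0.04,0,0,0],[0.04,0,0,0],[0.04,0,0,0],[0.04,0,0,0],[0,0,0,0],[0,0,0,0],[0,0,0,0]]])

```text
time: 8.4
tool_pos: [0.5257, -0.0029, 0.0809]
ee_rot: [1.287, 1.57, -0.001]
wrist_force: [-0.3, -0.0, -1.6]
width: 0.0139
```

```bash
python3 - <<'E'
from m import *
o=robot.get_obs();print(o['tool_pos'],o['wrist_force'],o['wrist_torque'])
d=snap('side');c=cv2.resize(d['pixels'][225:275,320:385,::-1],None,fx=12,fy=12,interpolation=cv2.INTER_CUBIC);cv2.imwrite('pics/s3.png',c)
E
```

```text
[ 0.52569885 -0.00292567  0.08092164] [-0.25483987 -0.03989151 -1.61459647] [-0.01005812  0.03348005 -0.00021603]
```

View pics/s3.png

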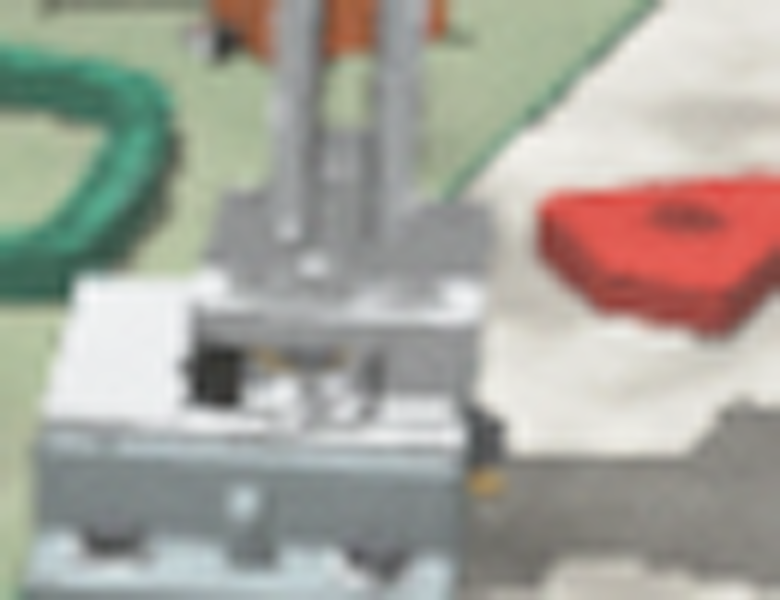

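drive_tool(commands=[[[0.008,0,0,0],[0.008,0,0,0],[0.004,0,0,0],[0,0,0,0]]])

```text
time: 8.85
tool_pos: [0.5251, -0.0029, 0.0752]
ee_rot: [-2.204, 1.57, 2.79]
wrist_force: [0.2, -0.7, -2.5]
width: 0.0135
```

drive_tool(commands=[[[0.008,0,0,0],[0.004,0,0,0],[0,0,0,0]]])

```text
time: 9.15
tool_pos: [0.5255, -0.0029, 0.0741]
ee_rot: [1.162, 1.57, -0.126]
wrist_force: [-2.8, 0.4, 5.8]
width: 0.0137
```

drive_tool(commands=[[[0.006,0,0,0],[0.004,0,0,0],[0,0,0,0]]])

```text
time: 9.45
tool_pos: [0.5255, -0.0029, 0.0719]
ee_rot: [1.195, 1.57, -0.093]
wrist_force: [-3.1, 0.2, 6.7]
width: 0.014
```

drive_tool(commands=[[[0.006,0,0,0],[0.006,0,0,0],[0.006,0,0,0],[0,0,0,0]]])

```text
time: 9.85
tool_pos: [0.5256, -0.0029, 0.0679]
ee_rot: [1.132, 1.569, -0.156]
wrist_force: [-3.2, -0.2, 9.1]
width: 0.0138
```

drive_tool(commands=[[[0.006,0,0,0],[0.006,0,0,0],[0,0,0,0]]])

```text
time: 10.15
tool_pos: [0.5256, -0.0029, 0.0652]
ee_rot: [1.136, 1.569, -0.152]
wrist_force: [-5.0, 1.3, 9.8]
width: 0.014
```

drive_tool(commands=[[[0.006,0,0,0],[0.006,0,0,0],[0,0,0,0]]])

```text
time: 10.45
tool_pos: [0.5256, -0.0029, 0.0625]
ee_rot: [1.116, 1.569, -0.172]
wrist_force: [-5.6, 0.9, 11.7]
width: 0.0137
```

```bash
python3 - <<'E'
from m import *
o=robot.get_obs();print(o['tool_pos'],o['wrist_force'],o['wrist_torque'])
d=snap('side');c=cv2.resize(d['pixels'][225:275,320:385,::-1],None,fx=12,fy=12,interpolation=cv2.INTER_CUBIC);cv2.imwrite('pics/s4.png',c)
E
```

```text
[ 0.52561456 -0.00294831  0.06247824] [-5.62115613  0.90632651 11.69076645] [0.01990887 1.10918238 0.0322214 ]
```

View pics/s4.png

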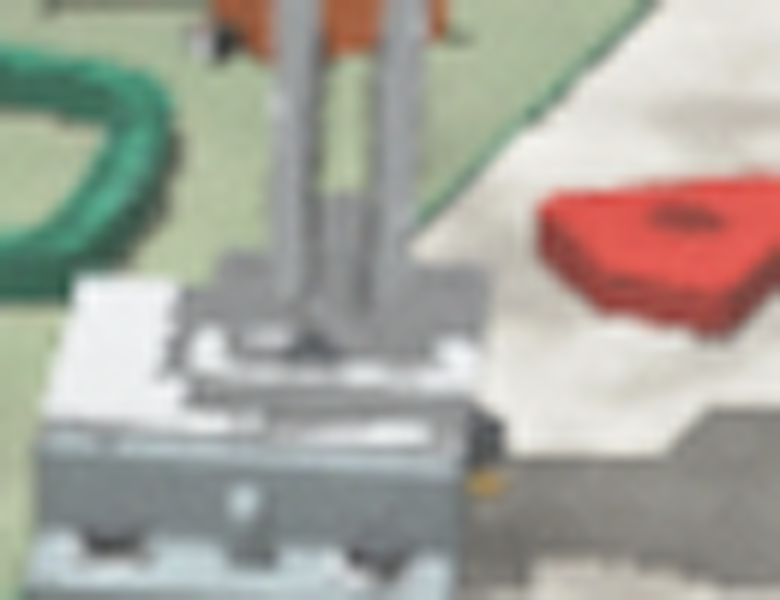

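drive_tool(commands=[[[0.006,0,0,0],[0.006,0,0,0],[0,0,0,0]]])

```text
time: 10.8
tool_pos: [0.5256, -0.003, 0.0598]
ee_rot: [1.102, 1.569, -0.186]
wrist_force: [-5.9, 1.2, 13.3]
width: 0.0136
```

drive_tool(commands=[[[0.004,0,0,0],[0,0,0,0],[0,0,0,0]]])

```text
time: 11.1
tool_pos: [0.5257, -0.0029, 0.0595]
ee_rot: [1.095, 1.569, -0.193]
wrist_force: [-7.0, 0.9, 15.1]
width: 0.0136
```

drive_tool(commands=[[[0.004,0,0,0],[0,0,0,0],[0,0,0,0]]])

```text
time: 11.4
tool_pos: [0.5257, -0.003, 0.0595]
ee_rot: [1.073, 1.569, -0.215]
wrist_force: [-9.3, 1.0, 18.9]
width: 0.0139
```

drive_tool(commands=[[[0,0.006,0,0],[0,0.006,0,0],[0,0.006,0,0],[0,0,0,0]]])

```text
time: 11.8
tool_pos: [0.5274, -0.0027, 0.0596]
ee_rot: [-1.275, 1.566, -2.563]
wrist_force: [-15.6, -2.2, 23.8]
width: 0.0139
```

drive_tool(commands=[[[0,0.006,0,0],[0,0.006,0,0],[0,0.006,0,0],[0,0,0,0]]])

```text
time: 12.2
tool_pos: [0.5319, -0.002, 0.0596]
ee_rot: [-1.076, 1.566, -2.364]
wrist_force: [-15.9, -2.5, 22.8]
width: 0.0134
```

drive_tool(commands=[[[-0.003,0.002,-0.004,0],[0,0.006,0,0],[0,0.006,0,0],[0,0,0,0]]])

```text
time: 12.6
tool_pos: [0.536, -0.0005, 0.0597]
ee_rot: [-0.637, 1.566, -1.925]
wrist_force: [-11.7, -4.3, 18.3]
width: 0.0138
```

drive_tool(commands=[[[0,0.006,0,0],[0,0.006,0,0],[0,0.006,0,0],[0,0,0,0]]])

```text
time: 13.0
tool_pos: [0.5401, 0.0008, 0.0597]
ee_rot: [-0.733, 1.566, -2.022]
wrist_force: [-11.5, -4.5, 19.1]
width: 0.0142
```

drive_tool(commands=[[[0,0.006,0,0],[0,0.006,0,0],[0,0,0,0]]])

```text
time: 13.3
tool_pos: [0.5429, 0.0017, 0.0597]
ee_rot: [-0.779, 1.566, -2.067]
wrist_force: [-11.2, -4.3, 18.6]
width: 0.0136
```

drive_tool(commands=[[[0,0.005,0,0],[0,0.005,0,0],[0,0.005,0,0],[0,0,0,0]]])

```text
time: 13.7
tool_pos: [0.5461, 0.0026, 0.0597]
ee_rot: [-0.905, 1.566, -2.193]
wrist_force: [-12.4, -3.8, 19.6]
width: 0.0135
```

drive_tool(commands=[[[0,0.004,0,0],[0,0.004,0,0],[0,0,0,0]]])

```text
time: 14.0
tool_pos: [0.5479, 0.0032, 0.0598]
ee_rot: [-0.941, 1.565, -2.23]
wrist_force: [-13.1, -3.2, 19.8]
width: 0.0141
```

drive_tool(commands=[[[0,0.004,0,0],[0,0.004,0,0],[0,0,0,0]]])

```text
time: 14.3
tool_pos: [0.5497, 0.0037, 0.0598]
ee_rot: [-0.979, 1.565, -2.268]
wrist_force: [-12.1, -3.7, 20.9]
width: 0.0138
```

drive_tool(commands=[[[0,0.004,0,0],[0,0,0,0]]])

```text
time: 14.5
tool_pos: [0.5507, 0.004, 0.0598]
ee_rot: [-0.976, 1.565, -2.264]
wrist_force: [-12.5, -4.5, 20.0]
width: 0.0137
```

drive_tool(commands=[[[0,0.004,0,0],[0,0,0,0]]])

```text
time: 14.7
tool_pos: [0.5515, 0.0042, 0.0598]
ee_rot: [-0.998, 1.565, -2.287]
wrist_force: [-12.4, -4.4, 20.7]
width: 0.0139
```

drive_tool(commands=[[[0,0.004,0,0],[0,0,0,0]]])

```text
time: 14.9
tool_pos: [0.5525, 0.0046, 0.0598]
ee_rot: [-0.997, 1.565, -2.286]
wrist_force: [-13.1, -4.1, 20.7]
width: 0.014
```

drive_tool(commands=[[[-0.001,0.004,0,0],[0,0,0,0]]])

```text
time: 15.1
tool_pos: [0.5526, 0.0046, 0.0599]
ee_rot: [-1.16, 1.563, -2.448]
wrist_force: [-14.6, -5.8, 21.1]
width: 0.0137
```

drive_tool(commands=[[[0,0.004,0,0],[0,0,0,0]]])

```text
time: 15.3
tool_pos: [0.5527, 0.0046, 0.0599]
ee_rot: [-1.258, 1.561, -2.546]
wrist_force: [-17.7, -5.0, 23.0]
width: 0.0139
```

drive_tool(commands=[[[0,0.004,0,0],[0,0,0,0]]])

```text
time: 15.5
tool_pos: [0.5527, 0.0046, 0.06]
ee_rot: [-1.323, 1.559, -2.612]
wrist_force: [-19.3, -5.9, 24.3]
width: 0.0136
```

drive_tool(commands=[[[0,-0.006,0,0],[0,-0.006,0,0],[0,-0.006,0,0],[0,0,0,0]]])

```text
time: 15.9
tool_pos: [0.5526, 0.0046, 0.0597]
ee_rot: [-0.261, 1.567, -1.549]
wrist_force: [-9.4, -2.4, 16.9]
width: 0.0141
```

drive_tool(commands=[[[-0.006,0,0,0],[-0.006,0,0,0],[0,0,0,0]]])

```text
time: 16.2
tool_pos: [0.5525, 0.0047, 0.0617]
ee_rot: [-0.448, 1.567, -1.736]
wrist_force: [-5.7, -3.1, 12.3]
width: 0.0137
```

drive_tool(commands=[[[-0.006,0,0,0],[-0.006,0,0,0],[0,0,0,0]]])

```text
time: 16.5
tool_pos: [0.5525, 0.0047, 0.0644]
ee_rot: [-0.478, 1.567, -1.767]
wrist_force: [-6.4, -2.8, 10.6]
width: 0.0137
```

drive_tool(commands=[[[-0.006,0,0,0],[-0.004,0,0,0],[0,0,0,0]]])

```text
time: 16.8
tool_pos: [0.5524, 0.0046, 0.0654]
ee_rot: [-0.624, 1.568, -1.912]
wrist_force: [-3.5, -3.8, 5.9]
width: 0.0132
```

drive_tool(commands=[[[-0.006,0,0,0],[0,0,0,0]]])

```text
time: 17.0
tool_pos: [0.5524, 0.0047, 0.0655]
ee_rot: [-0.79, 1.568, -2.079]
wrist_force: [-2.3, -5.1, 0.6]
width: 0.0138
```

drive_tool(commands=[[[0,-0.006,0.006,0],[0,0,0,0]]])

```text
time: 17.2
tool_pos: [0.5523, 0.0046, 0.0656]
ee_rot: [2.062, 1.57, 0.773]
wrist_force: [-1.4, -0.6, 0.7]
width: 0.0134
```

drive_tool(commands=[[[0,0,0,0],[0,0,0,0],[0,0,0,0],[0,0,0,0],[0,0,0,0],[0,0,0,0],[-0.02,0,0,0],[-0.04,0,0,0],[-0.08,0,0,0],[-0.12,0,0,0],[-0.12,0,0,0],[-0.12,0,0,0],[-0.12,0,0,0],[0,0,0,0]]], grip=0.5)

```text
time: 18.6
tool_pos: [0.5546, 0.0041, 0.2273]
ee_rot: [1.205, 1.559, -0.083]
wrist_force: [0.8, 0.4, 1.1]
width: 0.0471
```

drive_tool(commands=[[[0,-0.15,0,0],[0,-0.15,0,0],[0,-0.15,0,0],[0,-0.15,0,0],[0,-0.15,0,0],[0,0,0.15,0],[0,0,0.15,0],[0,0,0.15,0],[0,0,0.15,0],[0,0,0.15,0],[0,0,0,0]]])

```text
time: 19.7
tool_pos: [0.4241, -0.2312, 0.2186]
ee_rot: [-2.024, 1.568, 2.967]
wrist_force: [0.2, 0.6, -1.1]
width: 0.0468
```

```bash
python3 - <<'E'
from m import *
d=snap('side');c=cv2.resize(d['pixels'][215:275,310:390,::-1],None,fx=10,fy=10,interpolation=cv2.INTER_CUBIC);cv2.imwrite('pics/s5.png',c)
d=snap('top');cv2.imwrite('pics/t5.png',cv2.resize(d['pixels'][220:290,280:360,::-1],None,fx=10,fy=8,interpolation=cv2.INTER_CUBIC))
P=cloud(d);a=np.radians(16.2);F=np.array([.5353,-.0001])
dx=P[:,:,0]-F[0];dy=P[:,:,1]-F[1];Q=np.stack([dx*np.cos(a)+dy*np.sin(a),-dx*np.sin(a)+dy*np.cos(a),P[:,:,2]],-1)*1000
b=np.zeros((480,640),bool);b[220:290,280:360]=1
for n,lo,hi in(('tab',[0,-30,78],[40,30,100]),('plate',[-40,-60,54],[70,60,68])):
    m=b&np.all((Q>lo)&(Q<hi),axis=2);q=Q[m];print(n,m.sum(),np.percentile(q,[4,50,96],axis=0).round(1))
    A=np.c_[q[:,:2],np.ones(len(q))];print('tilt',np.linalg.lstsq(A,q[:,2],rcond=None)[0].round(4))
    rect(d,m,.090 if n=='tab' else .060,n)
E
```

```text
tab 66 [[ 10.6 -14.6  82. ]
 [ 17.2   1.6  89.7]
 [ 23.9  17.3  95.4]]
tilt [-1.51300e-01 -5.84000e-02  9.18769e+01]
tab 29 ctr [551.5   5.8] size [14.1 35.1] ang 16.9
plate 535 [[-19.5 -40.8  55.4]
 [  5.1   1.8  60.7]
 [ 50.2  43.6  66. ]]
tilt [-1.16000e-02 -4.00000e-04  6.08405e+01]
plate 106 ctr [549.7   5.4] size [74.2 89.9] ang 16.0
```

View pics/s5.png

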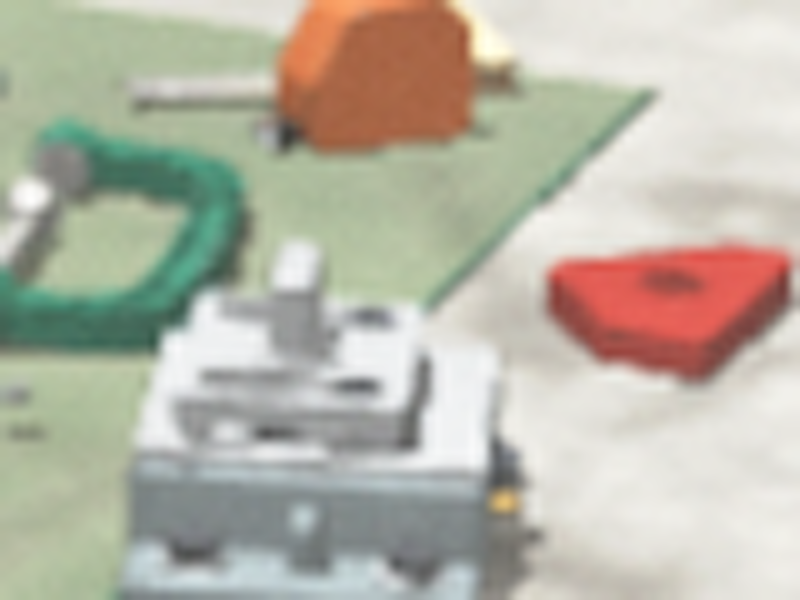

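View pics/t5.png

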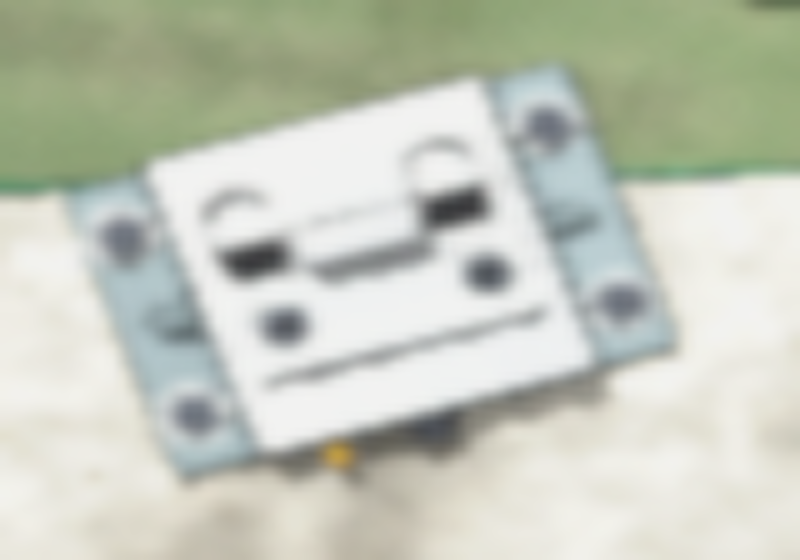

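```bash
python3 -c "
from bench import robot
print(robot.close_job())"
```

```text
the job is handed in; nothing more can be done
None
```

The keeper plate is locked on the housing and the job is handed in, at about 20 s on the robot's clock of the 64 s allowed.

**What I did:** I gripped the larger keeper by its tab and lowered it over both screw heads. I pressed it down until it stopped on the face, at about 20 N. Then I slid it about 28 mm along +x until the screws reached the slot ends. The sideways force there rose from about 14 N to 20 N with no further travel. I eased off the push, let the plate rise about 6 mm onto the heads, opened the gripper and moved clear.

**Last checks, from the top camera:**

| Check | Measured | Allowed |
|---|---|---|
| Tab x past the face point | about 17 mm | 12 to 35 mm |
| Tab y off the middle line | about 1 mm | within 4 mm |
| Plate top above the bench | about 60.8 mm, a rise of 6 to 7 mm | rise of 3.5 to 8 mm |
| Tilt | about 0.01 rad | below 0.07 rad |
| Yaw against the housing | within 1° | below 0.1 rad |

Both heads show in the counterbores. While the tool was on the keeper the wrist readings stayed near 32 N in total (limit 45 N). I saw no bystander moved in the views I checked, but I did not measure each one.

**What disagreed:**
- **Cartridge position:** the top view put the screws at x of about -7.6 mm. The stop I felt and the side view point to about -5 mm.
- **Depth fit on the tab:** fitting the tab's small top face gave a 0.15 rad slope over only 66 noisy pixels. I took this as noise, because the plate's 535-pixel fit and the side picture both show it level.

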